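Park the spring clamp open with its push-push lock

TASK

Draw the blue jaw of the plate clamp fully back, away from the plate, and lock it there with the red knob so that it stays open when you let go. The knob is a push-push lock (each full press clicks it from locked to free or back) and it looks the same either way, so feel whether it is locked now; do not force the lock, and leave the plate and the things round about where they are.

Things in the scene. Friction and masses are not known exactly. Their poses are not given: they have to be found in the camera images.
- bed: Aluminium base plate of the clamp, 150 x 228 x 5 mm, fixed to the bench at another place and yaw each run. Origin on the bench, 4 mm in -y from the plate's centre. +y is the direction in which the jaw is drawn back (open), z up. The white well plate lies in its -y half, the jaw carriage slides on its +y half over a steel lock strip.
- clamp: Guide rods (x = +-22 mm, z = 26 mm) and end bracket (y = 106 to 116 mm, 34 mm high) fixed on the bed; same origin and axes as the bed. They carry the jaw carriage: white block 64 x 56 mm, top at z = 48 mm, blue jaw bar on its -y side, red knob on top. More than 25 N between bolt or jaw and strip, floor or end stop is forcing it.
- jaw (a joint): Travel of the jaw carriage along the bed's +y, m: 0 = closed by the plate, 0.0455 = end stop, fully open. A spring pushes it closed, 3 N at 0, 4.4 N at the stop, friction 0.5 N. Locked closed it has 2 mm play; locked open it settles back to about 0.041. The bolt can go down only within 1 mm of closed or beyond 0.0420; in between it lands on the strip 3 to 4 mm after it starts to move.
- knob_top (a point): Centre of the top of the red knob: rounded square post 24 x 24 mm, sides along the bed's x and y, its sides free for 37 mm below the top. Unpressed it stands 90 mm above the bench, locked or free alike, at x = 0, y = 31 mm + jaw in the bed frame. It rides on the jaw, so pinch it to pull the jaw, and push it straight down to click.
- collar (a point): Black collar 37 mm across that the knob sinks into; point at its top centre, 50 mm above the bench. Feel of the knob: it goes down easily (1 to 2 N) until it meets the lock bolt: 2 to 6 mm down if free, 10 to 14 mm down if locked (the slack differs each run). From there 4 N more, rising to 7 N. A press under 4 N never clicks. Start: locked or free by chance.
- bolt_floor (a point): Point on the bed's surface 31 mm in +y of its origin, where the lock bolt bottoms. A full click ends 1 to 2 mm short of bottoming; the knob bottoms hard 18 to 23 mm below its free height, by the run's slack (8 to 9 N just before, so stop at 12 to 15 N); then let it rise fully. Each full click turns locked to free or free to locked; a light press then tells which.
- plate: White 96-well plate with grey film, 86 x 128 x 15 mm, lying loose in the nest on the bed with its long side along the bed's x; origin at the centre of its underside.
- bottle_green_cap: Small white bottle with green cap, 36 mm diameter, 70 mm high, loose on the bench; origin under its centre.
- bottle_brown: Brown bottle with black cap, 62 mm diameter, 130 mm high, loose on the bench; origin under its centre.
- pipette: White micropipette with red button, lying, 240 x 37 x 28 mm, loose on the bench; origin under its centre.

How it is judged:
By the outcome, as a careful person would: the job done as asked, in the order asked, and still so for the second after the job is handed in, with the robot touching nothing.
It also fails if it takes over 48 s, if anything falls off the work surface, if the arm or the gripper's body presses on something with over 40 N, if the wrist force passes 120 N, or if a joint passes its speed limit or range.

ROBOT

A 6-joint arm with a two-finger parallel gripper is mounted at the origin on a cart in front of the work surface, level with it; the furniture and walls round the work are solid. World frame = base frame: x ahead of the robot, y to its left, z up, the work surface at z = 0. Lengths are in m, angles in degrees, forces in N, time in s.
With the tool pointing down it reaches from about 0.4 to 0.825 m from the base axis. Payload 7 kg.
Tool frame: the origin (TCP) lies midway between the tips of the shut fingers; the grasp point (between the pads) lies 19 mm behind it; z points along the fingers, y is the line along which they close (so a half turn about z gives the same grasp; the last joint's range is limited). The gripper opens to 88 mm and grips with 3 to 60 N. Pads are 19 mm wide; open, the fingers measure 130 mm over their backs; the gripper's body (78 mm by 193 mm) begins 47 mm behind the grasp point.
Start: joints at [84.517, 20.546, 0.682, 0, -70.136, -16.507], TCP at [0.253, 0.626, 0.227] pointing down, gripper open.
Joint ranges: [-176.03, 176.03], [-82.01, 121.73], [-58.28, 71.71], [-173.87, 95.51], [-174.79, -0.11], [-173.66, 173.66]. Speed limits (degrees/s): [136.94, 136.94, 172.46, 180, 180, 180].

INTERFACE

Orientations are given as a 3x3 rotation matrix whose columns are the frame's x, y, z axes.
In Python, from rig import robot gives the robot as it stands. Calls block until the motion is done:
- robot.goto(position, orientation): joint-space move of the TCP to a pose.
- robot.servo_line(position, ori=None, speed=0.15): straight line of the TCP; ori=None keeps the orientation; speed is the mean speed in m/s.
- robot.movej(angles): joint-space move.
- robot.move_gripper(opening): opening from 0.0 (shut) to 1.0 (fully open); the grip force is fixed at half the most; returns when the fingers have stopped.
- robot.dwell(seconds).
- robot.ik(position, orientation): joint angles nearest the present ones, or None.
- robot.grab_frame(name): name is "side" or "top"; returns (picture, depth): 400x640x3 uint8, red, green, blue; 400x640 float32, m along the optical axis (not along the pixel's ray), 0 where there is no reading.
- robot.camera_info(name): a dict with "vfov" (degrees; the focal length in pixels is half the picture's height over the tangent of half this angle, whatever the lens; pixels are square), "cx", "cy" (the principal point, pixels), "view" (4x4, takes a point from world to camera coordinates). Camera axes: x right, y down, z forward; pixel columns grow to the right and rows downward; lengths in m; the calibration is good to about 2 mm. A picture is of the moment at which its call begins. camera_info takes no time and is no camera call.
A pose or a line that the arm cannot do raises robot.Unreachable and nothing moves.
- robot.job_done(): hands the job in; it is judged then, once.
Readings, each from a call of its own:
- robot.read_t(): time.
- robot.read_qpos(): joint angles.
- robot.read_qvel(): joint speeds.
- robot.read_effort(): joint torques, N m.
- robot.read_position(): TCP position.
- robot.read_tcp_rot(): TCP orientation.
- robot.read_force(): force on the tool from outside, world axes, zero at the start.
- robot.read_ft_torque(): the same for the moment, N m.
- robot.read_grip_width(): opening from 0.0 (shut) to 1.0 (fully open).
- robot.read_finger_force(): force on a finger pad.
Only numpy, scipy, OpenCV 4.12 (cv2) and the standard library are available. Lean on these libraries where they do the work, as an engineer would, in place of code of your own. Each camera call takes 0.05 s, during which the arm holds its last target. There are 200 camera calls.

## Working session

There is one attempt and no reset: what is moved stays moved. The work goes in short steps, each a Python script; the robot and the scene stay as the last script left them, time stands still between calls to the robot, and variables do not carry over. Pictures are saved under pics/ and viewed, at most 10 in all, crops included, and the job is handed in when it is done.

```bash
mkdir -p pics
python3 - <<'E'
from rig import robot
import cv2,numpy as np
for n in("top","side"):
    p,d=robot.grab_frame(n); cv2.imwrite(f"pics/{n}0.png",p[:,:,::-1]); np.savez(f"{n}0.npz",p=p,d=d)
    i=robot.camera_info(n);print(n,i)
print(robot.read_t(),robot.read_force(),robot.read_tcp_rot())
E
```

```text
top {'vfov': 54.02342981767792, 'cx': 323.40229810129335, 'cy': 207.55594020595478, 'view': array([[ 0.02071224, -0.99974999,  0.00842433, -0.14950757],
       [-0.9941829 , -0.02148623, -0.10554001,  0.56300264],
       [ 0.10569463, -0.00618936, -0.99437937,  1.03934239],
       [ 0.        ,  0.        ,  0.        ,  1.        ]])}
side {'vfov': 49.88055679129015, 'cx': 312.493798633766, 'cy': 196.89508457013818, 'view': array([[-0.99849797, -0.0541674 ,  0.00822752,  0.55813105],
       [-0.03827459,  0.58217723, -0.81216053,  0.17849653],
       [ 0.03920275, -0.81125555, -0.58337601,  1.16385305],
       [ 0.        ,  0.        ,  0.        ,  1.        ]])}
0.1 [-0.06028319 -1.13780179  0.15625741] [[ 9.27213092e-01 -3.74534018e-01 -3.88293371e-04]
 [-3.74534173e-01 -9.27211967e-01 -1.45645866e-03]
 [ 1.85463053e-04  1.49587667e-03 -9.99998864e-01]]
```

View pics/top0.png

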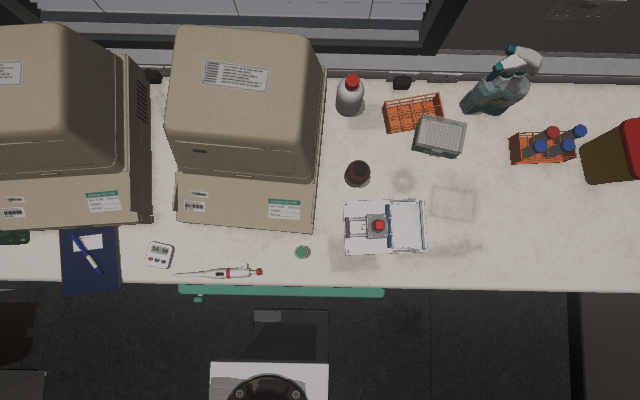

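View pics/side0.png

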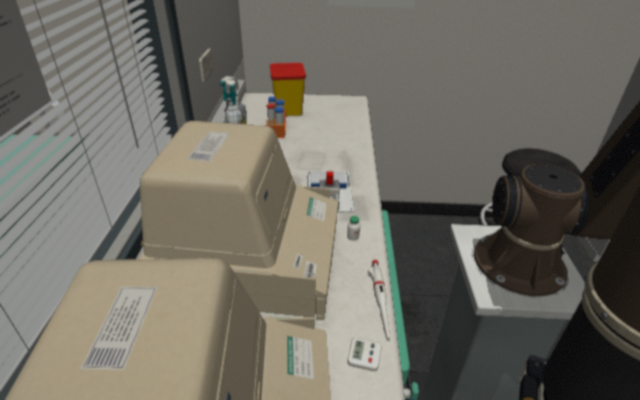

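Top view: clamp at pixels (345–427, 198–255), red knob about (379, 226), and the jaw opens to the left (world +y). The pipette lies at (220, 271) and the brown bottle at (357, 173). In the side view the knob is at (330, 178).

```bash
cat > h.py <<'E'
import numpy as np,cv2
from rig import robot
def ray(n,u,v,z):
    i=robot.camera_info(n);f=200/np.tan(np.radians(i['vfov']/2));V=i['view'];R,t=V[:3,:3],V[:3,3]
    c=-R.T@t;d=R.T@np.array([(u-i['cx'])/f,(v-i['cy'])/f,1]);return c+d*(z-c[2])/d[2]
def red(p,box):
    h=cv2.cvtColor(p,cv2.COLOR_RGB2HSV);m=((h[...,0]<8)|(h[...,0]>172))&(h[...,1]>140)&(h[...,2]>60)
    k=np.zeros_like(m);a,b,c,d=box;k[b:d,a:c]=m[b:d,a:c];return k.astype(np.uint8)
E
python3 - <<'E'
from h import *
D=np.load("top0.npz");p,d=D['p'],D['d'];m=red(p,(335,190,440,265));m2=m&((d<d[m>0].min()+.012)&(d>0)).astype(np.uint8)
for q in(m,m2):
    v,u=np.nonzero(q);print(len(u),u.min(),u.max(),v.min(),v.max(),u.mean(),v.mean(),ray("top",u.mean(),v.mean(),.09))
print(d[m>0].min(),d[m>0].max())
s=np.load("side0.npz")['p'];q=red(s,(318,165,345,190));v,u=np.nonzero(q);print(u.min(),u.max(),v.min(),v.max())
print("side top",ray("side",u.mean(),v.min()+1.5,.09))
# bright bed mask by height from depth
i=robot.camera_info("top");f=200/np.tan(np.radians(i['vfov']/2));V=i['view']
U,W=np.meshgrid(np.arange(640),np.arange(400));P=np.stack([(U-i['cx'])/f*d,(W-i['cy'])/f*d,d],-1)-V[:3,3];P=P@V[:3,:3]
r=np.s_[185:270,330:445]
print(np.percentile(P[r][...,2],[5,25,50,75,95]))
# blue jaw mask, dark bracket
h=cv2.cvtColor(p,cv2.COLOR_RGB2HSV);b=(h[...,0]>100)&(h[...,0]<130)&(h[...,1]>110);k=np.zeros_like(b);k[r]=b[r]
v,u=np.nonzero(k);print("blue",len(u),u.min(),u.max(),v.min(),v.max(),cv2.minAreaRect(np.c_[u,v].astype(np.float32)))
cv2.imwrite("pics/c1.png",np.hstack([cv2.resize(p[190:265,335:435,::-1],(700,525),interpolation=cv2.INTER_CUBIC)]))
E
```

```text
66 375 383 221 229 379.3939393939394 224.53030303030303 [ 0.51903083 -0.28170808  0.09      ]
66 375 383 221 229 379.3939393939394 224.53030303030303 [ 0.51903083 -0.28170808  0.09      ]
1.0014329 1.0098925
326 332 172 184
side top [ 0.52150215 -0.2732279   0.09      ]
[-0.00237178  0.00014964  0.0028155   0.00996552  0.04535639]
blue 52 387 390 205 247 ((388.20513916015625, 225.98794555664062), (42.04497146606445, 1.3506064414978027), 86.633544921875)
```

View pics/c1.png

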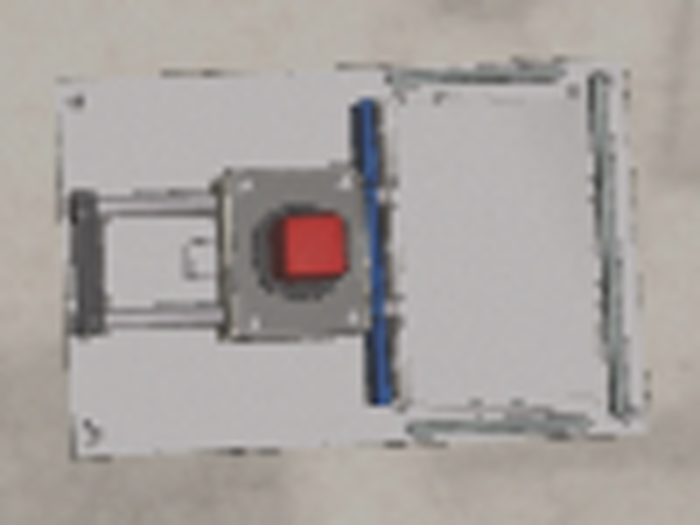

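The crop shows the bed corners at crop pixels (58,78), (77,457), (625,62) and (648,435). The knob's top face is at (317,247), with the jaw closed next to the plate and yaw of a few degrees.

Run:
```python
from h import *
c=lambda u,v,z:ray("top",(u+.5)/7-.5+335,(v+.5)/7-.5+190,z)
TL,BL,TR,BR=[c(*a,.005) for a in((58,78),(77,457),(625,62),(648,435))]
for a,b in((TR,TL),(BR,BL)):e=a-b;print(np.linalg.norm(e),np.degrees(np.arctan2(*(b-a)[[0,1]])))
for a,b in((BL,TL),(BR,TR)):print(np.linalg.norm(a-b),np.degrees(np.arctan2(-(b-a)[1],(b-a)[0])))
a,b=c(366,100,.05),c(380,403,.05);print("blue",np.degrees(np.arctan2(-(a-b)[1],(a-b)[0])))
a,b=c(85,195,.034),c(90,333,.034);print("bracket",np.degrees(np.arctan2(-(a-b)[1],(a-b)[0])))
C=(TL+BL+TR+BR)/4;print(C)
# yaw th: ybed = (s, c)
for t in(1,2):
    y=np.array([np.sin(np.radians(t)),np.cos(np.radians(t)),0]);print(t,C+.027*y)
print("knob",c(317,247,.09))
# reach checks: fingers closing along bed x or y
for w in (0,90,180,-90):
    t=np.radians(w-1);R=np.array([[np.cos(t),np.sin(t),0],[np.sin(t),-np.cos(t),0],[0,0,-1]])
    print(w,robot.ik([.52,-.28,.2],R),robot.ik([.52,-.24,.08],R))
```

```text
0.2274353998987518 -2.8740434250824793
0.22588152933021177 -3.3691978419003226
0.15058245909125573 -3.7375921162095844
0.14861497802987625 -3.146674095212872
blue -2.840592610649291
bracket -2.8978226469284007
[ 0.52020558 -0.30981851  0.005     ]
1 [ 0.5206768  -0.28282262  0.005     ]
2 [ 0.52114787 -0.28283496  0.005     ]
knob [ 0.51821676 -0.2829022   0.09      ]
0 [ -9.34981868  13.73557923 -12.52948649   0.         -63.73493427
  98.34981868] [ -5.208846    18.89955863 -23.05331196   0.         -48.04712942
  94.208846  ]
90 [  -9.34981868   13.73557923  -12.52948649    0.          -63.73493427
 -171.65018132] None
180 [ -9.34981868  13.73557923 -12.52948649   0.         -63.73493427
 -81.65018132] [ -5.208846    18.89955863 -23.05331196   0.         -48.04712942
 -85.791154  ]
-90 [ -9.34981868  13.73557923 -12.52948649   0.         -63.73493427
   8.34981868] [ -5.208846    18.89955863 -23.05331196   0.         -48.04712942
   4.208846  ]
```

Run:
```python
from h import *
d=np.load("top0.npz")['d'];i=robot.camera_info("top");f=200/np.tan(np.radians(i['vfov']/2));V=i['view']
U,W=np.meshgrid(np.arange(640),np.arange(400));P=(np.stack([(U-i['cx'])/f*d,(W-i['cy'])/f*d,d],-1)-V[:3,3])@V[:3,:3]
ok=(d>0)
for x in np.arange(.3,.9,.05):
    print(round(x,2),[round(float(P[...,2][s].max()),2) if (s:=ok&(abs(P[...,0]-x)<.025)&(abs(P[...,1]-y)<.05)).any() else None for y in np.arange(-.6,.75,.1)])
th=np.radians(3)
R=-np.array([[np.cos(th),-np.sin(th),0],[-np.cos(th)*0+np.sin(th),np.cos(th),0],[0,0,1]]);R[:,0]*=1;R[:,1]*=-1
print(R,np.linalg.det(R))
for p in([.17,.42,.32],[.4,-.2,.32],[.518,-.283,.2]):print(robot.ik(p,R),robot.ik(p,robot.read_tcp_rot()))
print(robot.read_qpos())
```

```text
0.3 [None, None, None, -0.08, -0.07, -0.07, -0.07, -0.07, -0.08, -0.07, None, 0.02, 0.02, None]
0.35 [0.01, 0.01, 0.0, 0.0, 0.01, 0.01, 0.01, 0.03, 0.02, 0.02, 0.02, 0.03, 0.02, 0.01]
0.4 [0.01, 0.01, 0.01, 0.01, 0.01, 0.01, 0.03, 0.03, 0.03, 0.02, 0.03, 0.03, 0.02, 0.01]
0.45 [0.01, 0.01, 0.03, 0.03, 0.01, 0.07, 0.01, 0.01, 0.01, 0.02, 0.02, 0.03, 0.02, 0.01]
0.5 [0.01, 0.01, 0.03, 0.09, 0.04, 0.15, 0.12, 0.12, 0.12, 0.12, 0.12, 0.12, 0.13, 0.12]
0.55 [0.01, 0.01, 0.03, 0.09, 0.04, 0.15, 0.14, 0.14, 0.15, 0.15, 0.14, 0.14, 0.15, 0.14]
0.6 [0.01, 0.01, 0.02, 0.03, 0.01, 0.23, 0.22, 0.19, 0.16, 0.15, 0.19, 0.23, 0.23, None]
0.65 [0.01, 0.01, 0.01, 0.1, 0.13, 0.35, 0.35, 0.35, 0.34, 0.2, 0.35, 0.35, 0.27, None]
0.7 [0.01, 0.08, 0.06, 0.01, 0.1, 0.36, 0.36, 0.36, 0.36, 0.18, 0.36, 0.36, None, None]
0.75 [0.01, 0.08, 0.08, 0.01, 0.0, 0.36, 0.36, 0.36, 0.36, 0.15, 0.36, 0.36, None, None]
0.8 [0.01, 0.08, 0.08, 0.06, 0.01, 0.36, 0.36, 0.36, 0.36, 0.15, 0.36, 0.36, None, None]
0.85 [0.28, 0.29, 0.06, 0.06, 0.17, 0.36, 0.36, 0.36, 0.36, 0.01, 0.36, 0.36, None, None]
0.9 [0.28, 0.28, 0.06, 0.06, 0.17, 0.35, 0.35, 0.36, 0.35, 0.06, 0.35, 0.35, None, None]
[[-0.99862953 -0.05233596 -0.        ]
 [-0.05233596  0.99862953 -0.        ]
 [-0.          0.         -1.        ]] 0.9999999999999999
None [ 9.29827805e+01 -3.94136973e+00 -1.65054705e+01 -2.72027229e-02
 -7.75180788e+01 -2.49724153e+01]
[ -1.16868519  -4.63400109 -17.14046116   0.         -77.49353993
 -85.83131481] [ -1.09022056  -4.6463344  -17.18705855   0.08589984 -77.47994528
  69.07605076]
[ -9.68733329  13.70526115 -12.5702109    0.         -63.72452795
 -77.31266671] [ -9.62911447  13.69279577 -12.62669049   0.09593356 -63.68852131
  77.59105264]
[ 8.45161419e+01  2.05884770e+01  6.38146045e-01 -1.50675158e-02
 -7.01348628e+01 -1.65065445e+01]
```

Run:
```python
from h import *
d=np.load("top0.npz")['d'];i=robot.camera_info("top");f=200/np.tan(np.radians(i['vfov']/2));V=i['view']
U,W=np.meshgrid(np.arange(640),np.arange(400));P=(np.stack([(U-i['cx'])/f*d,(W-i['cy'])/f*d,d],-1)-V[:3,3])@V[:3,:3]
X,Y,Z=P[...,0],P[...,1],P[...,2]
for x in np.arange(.46,.68,.02):
    s=(d>0)&(abs(X-x)<.01)&(Z>.06)&(Y<.1)&(Y>-.16);print(round(x,2),len(Y[s]) and (Y[s].min(),Z[s&(Y<-.05)].max() if (s&(Y<-.05)).any() else 0))
s=(d>0)&(X>.55)&(X<.75)&(Y>-.3)&(Y<-.16)&(Z>.09);print("bottle",X[s].min(),X[s].max(),Y[s].min(),Y[s].max(),Z[s].max(),ray("top",357,173,.13))
```

```text
0.46 (np.float64(-0.09191463387994872), np.float64(0.07379089988329439))
0.48 0
0.5 (np.float64(-0.10966877297026853), np.float64(0.11615267318793583))
0.52 (np.float64(-0.11216647321373877), np.float64(0.1495750813221266))
0.54 (np.float64(-0.11368472077995083), np.float64(0.1520173511229455))
0.56 (np.float64(-0.115331049588313), np.float64(0.14911907060533433))
0.58 (np.float64(-0.11580682909805134), np.float64(0.15059462610438673))
0.6 (np.float64(-0.1177181432842696), np.float64(0.16702293412193403))
0.62 (np.float64(-0.11932083018118325), np.float64(0.24587486461796257))
0.64 (np.float64(-0.11949847952434023), np.float64(0.31556318869348066))
0.66 (np.float64(-0.12137640399027236), np.float64(0.3513468021975952))
0.68 (np.float64(-0.12324710019893974), np.float64(0.3554511439022832))
bottle 0.6281806738019511 0.6862909275769519 -0.25375454552181154 -0.19880003305959884 0.13352872218262357 [ 0.64400864 -0.21901015  0.13      ]
```

```bash
cat >> h.py <<'E'
th=np.radians(3.1);c,s=np.cos(th),np.sin(th)
R=np.array([[-c,-s,0],[-s,c,0],[0,0,-1.]])
X=np.array([c,s,0]);Y=np.array([-s,c,0]);Zv=np.array([0,0,1.])
def F(n=4):
    f=[]
    for _ in range(n): f.append(robot.read_force());robot.dwell(.01)
    f=np.mean(f,0);return np.array([f@X,f@Y,f[2]])
E
python3 - <<'E'
from h import *
robot.move_gripper(.75)
robot.movej([90,-4,-16.5,0,-77.5,-25]);print(robot.read_t())
robot.goto([.4,-.2,.32],R);print(robot.read_t())
robot.goto([.5185,-.282,.14],R);robot.dwell(.2);print(robot.read_t(),F(),robot.read_position(),robot.read_grip_width())
p,d=robot.grab_frame("top");cv2.imwrite("pics/a1.png",cv2.resize(p[150:280,300:450,::-1],(600,520)))
p,d=robot.grab_frame("side");cv2.imwrite("pics/a2.png",cv2.resize(p[80:230,250:400,::-1],(600,600),interpolation=cv2.INTER_CUBIC))
E
```

```text
1.6833
3.9833
5.1 [ 0.10641421 -0.08692207 -0.0695014 ] [ 0.51902417 -0.28171188  0.14193201] 0.7496947607686426
```

View pics/a2.png

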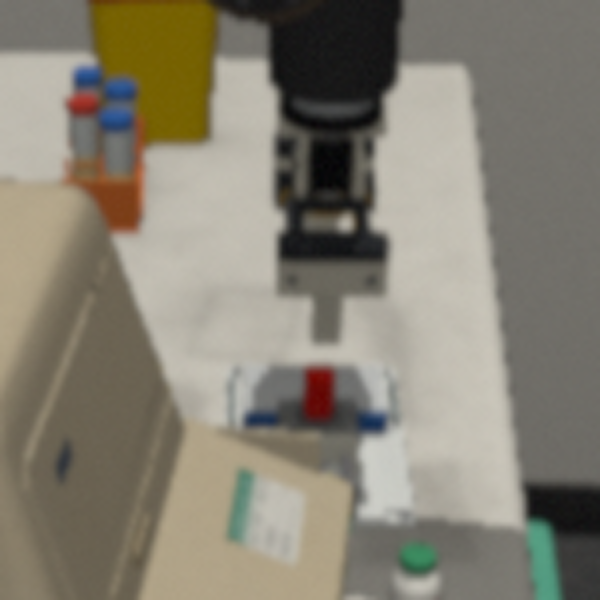

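The side crop shows the open gripper above the knob: finger centred at crop column 326, knob at 319. So the knob lies a few mm further in +x. I'll correct for that, descend and close in steps while checking forces.

Run:
```python
from h import *
i=robot.camera_info("side");f=200/np.tan(np.radians(i['vfov']/2));V=i['view']
def pr(p): q=V[:3,:3]@p+V[:3,3];return q[:2]/q[2]*f+[i['cx'],i['cy']],f/q[2]
P=robot.read_position()
a,_=pr(P+.033*Y+.01*Zv);k,sc=pr(np.array([.519,-.283+.012,.08]))
uf,uk=250+326.5/4-.4,250+319.5/4-.4
dx=-((uk-uf)-(k[0]-a[0]))/sc; print(a,uf,k,uk,"dx",dx)
x=.519+np.clip(dx*.7,-.004,.004)
p=np.array([x,-.2815,.1]);robot.servo_line(p,R,.15);robot.servo_line([x,-.2815,.0745],R,.1);robot.dwell(.1)
f0=F();print(robot.read_t(),f0,robot.read_position())
for g in(.42,.37,.34,.32,.30):
    robot.move_gripper(g);f=F()-f0;print(g,robot.read_grip_width(),f,robot.read_finger_force(),robot.read_t())
    if abs(f[1])>1.5:break
```

```text
[331.26309191 160.75780294] 331.225 [329.99859011 176.58224394] 329.475 dx 0.0015323167239880628
6.1917 [-0.17243815  0.17278957  0.09144471] [ 0.52064724 -0.28169267  0.07539723]
0.42 0.41907053181600695 [ 0.362447   -0.27789127 -0.10176642] 0.0 6.9417
0.37 0.37266732736000663 [ 0.04187844 -0.68629007 -0.03039281] 0.0 7.3333
0.34 0.3396642723160633 [ 0.45633326  0.36739487 -0.21451813] 0.0 7.675
0.32 0.3204396981549017 [ 0.00692825 -0.04512854  0.23661188] 0.0 7.9833
0.3 0.2982374516719088 [0.09897205 0.38241196 0.0193226 ] 0.0 8.2917
```

```bash
cat >> h.py <<'E'
def press(base,lim,maxd,step=.001,f0=0,speed=.03):
    """push straight down from base in steps; returns list (depth,fz)"""
    out=[];d=0
    while d<maxd:
        d+=step;robot.servo_line(base-d*Zv,R,speed);a=F(3);z=robot.read_position()[2]
        out.append((round(1e3*d,1),round(1e3*z,1),round(a[2]-f0,1),round(a[1],1)))
        if a[2]-f0>lim:break
    return out
E
python3 - <<'E'
from h import *
import json
robot.servo_line([.5206,-.2815,.076],R,.1);f0=F(6);print(f0)
robot.move_gripper(.2);f=F()-f0;print("grip",robot.read_grip_width(),f,robot.read_finger_force(),robot.read_t(),robot.read_position())
base=np.array([.5206,-.2815,.076])
o=press(base,3.2,.009,f0=f[2]+f0[2]);print(o)
robot.servo_line(base,R,.05);robot.dwell(.1);print(F()-f0,robot.read_t())
E
```

```text
[-0.27690001  0.454914    0.07584119]
grip 0.267259101322426 [ 0.52349931 -0.18840771  0.19475257] 29.991910457611084 8.8583 [ 0.52060677 -0.28144274  0.07601045]
[(1.0, np.float64(74.9), np.float64(0.7), np.float64(0.8)), (2.0, np.float64(74.0), np.float64(0.7), np.float64(1.0)), (3.0, np.float64(73.0), np.float64(0.5), np.float64(0.9)), (4.0, np.float64(72.0), np.float64(0.1), np.float64(1.0)), (5.0, np.float64(71.0), np.float64(0.2), np.float64(1.2)), (6.0, np.float64(70.0), np.float64(0.4), np.float64(1.5)), (7.0, np.float64(69.0), np.float64(0.4), np.float64(1.5)), (8.0, np.float64(68.0), np.float64(0.3), np.float64(1.1)), (9.0, np.float64(67.0), np.float64(0.8), np.float64(2.0))]
[ 0.83844197  0.45122816 -2.37922734] 11.8
```

Run:
```python
from h import *
base=np.array([.5206,-.2815,.076]);f0=.1
print(F(),robot.read_position(),robot.read_t())
for z in(.002,.004,.008):robot.servo_line(base-z*Zv,R,.05);print(z,F())
o=press(base-.009*Zv,3.3,.0055,f0=f0);print([tuple(map(float,a)) for a in o])
p,d=robot.grab_frame("side");cv2.imwrite("pics/a3.png",cv2.resize(p[130:200,295:365,::-1],(560,560),interpolation=cv2.INTER_CUBIC))
print(robot.read_t())
```

```text
[ 0.68347006  1.12314666 -1.92975246] [ 0.52057777 -0.28151314  0.07609203] 11.8333
0.002 [0.53499159 1.94854787 1.44027098]
0.004 [0.05081743 1.75709475 0.50673072]
0.008 [0.38930786 1.58165914 1.33616597]
[(1.0, 65.9, 0.9, 2.5), (2.0, 65.0, 1.3, 1.6), (3.0, 64.2, 4.1, 2.4)]
13.5583
```

View pics/a3.png

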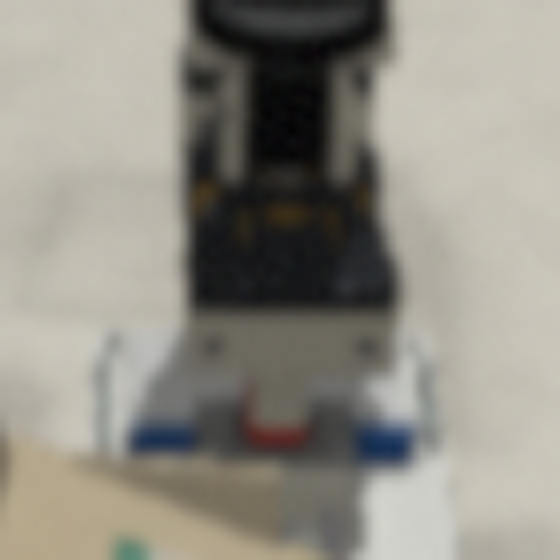

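The fingers hold the knob low in its collar (crop 275, 430). Resistance began only about 12 mm down, so it is locked. I'll do a full click, let the knob rise, then press lightly to confirm it is free.

Run:
```python
from h import *
base=np.array([.5206,-.2815,.076]);f0=.1
o=press(base-.0125*Zv,11.5,.011,step=.0007,f0=f0);print([a[:4] and tuple(map(float,a)) for a in o])
robot.servo_line(base,R,.06);robot.dwell(.1);print(F(),robot.read_grip_width(),robot.read_t())
robot.servo_line(base-.0015*Zv,R,.06)
o=press(base-.0015*Zv,2.6,.006,f0=f0);print([tuple(map(float,a)) for a in o])
robot.servo_line(base,R,.06);print(F(),robot.read_t())
```

```text
[(0.7, 63.1, 6.2, 3.4), (1.4, 62.4, 6.5, 3.2), (2.1, 61.8, 6.7, 3.1), (2.8, 61.1, 7.6, 3.2), (3.5, 60.4, 6.9, 3.4), (4.2, 59.8, 7.3, 2.8), (4.9, 59.1, 7.6, 3.2), (5.6, 58.4, 7.1, 3.5), (6.3, 57.7, 7.7, 3.2), (7.0, 57.0, 7.0, 2.9), (7.7, 56.5, 8.8, 3.9), (8.4, 56.1, 11.6, 4.4)]
[0.39999718 1.80124401 0.57411246] 0.27300158839233957 17.4917
[(1.0, 73.6, 1.4, 1.3), (2.0, 72.7, 4.0, 2.7)]
[0.98121707 1.79366001 0.52110135] 18.575
```

It's free now: the bolt is met about 3 mm down. Next, pull along bed +y.

Run:
```python
from h import *
base=np.array([.5206,-.2815,.076]);f0=.1
robot.servo_line(base+.003*Y,R,.03);print(F())
robot.servo_line(base+.006*Y,R,.03);a=F();print(a)
if a[1]>-9:
    robot.servo_line(base+.038*Y,R,.06);print(F(),robot.read_t())
    for d in(.041,.0425,.0435,.0442):
        robot.servo_line(base+d*Y,R,.03);a=F();print(d,a,(robot.read_position()-base)@Y)
        if a[1]<-9:break
p,_=robot.grab_frame("top");cv2.imwrite("pics/a4.png",cv2.resize(p[190:265,335:435,::-1],(700,525),interpolation=cv2.INTER_CUBIC))
print(robot.read_t())
```

```text
[-0.12859951 -2.8762332  -0.01228323]
[ 0.20747179 -2.63850061 -0.2896175 ]
[-1.77758159 -3.84092234  0.72027826] 19.8583
0.041 [-1.75586699 -3.50839633  1.08068197] 0.040787261617560876
0.0425 [-2.25309369 -4.35604185  0.48999105] 0.04237524038433313
0.0435 [-2.33539999 -4.62411561  0.78225905] 0.043435343215077075
0.0442 [-2.72393637 -4.75234481  0.39961603] 0.04411356109601218
21.0417
```

View pics/a4.png

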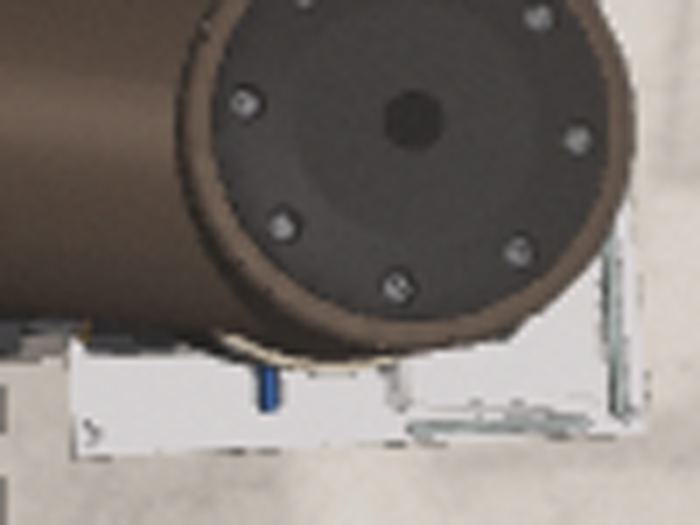

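The blue jaw moved from crop column 380 to 268, i.e. drawn back with about 44 mm travel and only spring force. Now click the lock.

Run:
```python
from h import *
base=np.array([.5206,-.2815,.076])+.0442*Y;f0=.3
robot.servo_line(base-.002*Zv,R,.05)
o=press(base-.002*Zv,11.5,.0205,step=.0007,f0=f0,speed=.05);print([tuple(map(float,a)) for a in o])
robot.servo_line(base,R,.06);robot.dwell(.1);print(F(),robot.read_t())
robot.servo_line(base-.007*Zv,R,.06);print("probe7",F())
```

```text
[(0.7, 73.5, 1.4, -4.3), (1.4, 73.0, 4.0, -4.1), (2.1, 72.4, 4.5, -4.5), (2.8, 71.7, 4.4, -4.1), (3.5, 71.0, 4.2, -3.9), (4.2, 70.3, 4.5, -4.0), (4.9, 69.6, 4.0, -3.6), (5.6, 69.0, 4.4, -3.7), (6.3, 68.3, 4.9, -4.1), (7.0, 67.6, 5.5, -3.5), (7.7, 66.9, 5.6, -4.1), (8.4, 66.2, 5.3, -4.4), (9.1, 65.6, 5.6, -4.6), (9.8, 64.9, 5.4, -4.2), (10.5, 64.2, 5.9, -3.6), (11.2, 63.5, 5.8, -4.4), (11.9, 62.8, 5.8, -4.4), (12.6, 62.1, 6.6, -3.6), (13.3, 61.5, 6.9, -4.5), (14.0, 60.7, 6.6, -4.2), (14.7, 60.1, 6.6, -4.5), (15.4, 59.4, 7.2, -4.6), (16.1, 58.7, 6.9, -4.6), (16.8, 58.0, 7.3, -4.5), (17.5, 57.4, 7.3, -4.7), (18.2, 56.7, 7.3, -4.1), (18.9, 56.2, 10.4, -3.9), (19.6, 55.9, 12.9, -3.4)]
[-3.06638005 -4.07993758  0.73314602] 29.6333
probe7 [-3.4441315  -3.75739341  1.11483575]
```

It's locked: a 7 mm probe meets no bolt. Now ease back onto the bolt, release, and retreat.

Run:
```python
from h import *
b0=np.array([.5206,-.2815,.076])
robot.servo_line(b0+.0442*Y,R,.06)
for d in(.043,.042,.0415,.041,.0406):
    robot.servo_line(b0+d*Y,R,.03);a=F();print(d,a)
    if a[1]>-1.5:break
p=b0+d*Y
robot.move_gripper(.5);print(F(),robot.read_t())
robot.servo_line(p+.06*Zv,R,.12);robot.goto([.4,-.2,.32],R);robot.movej([60,-4,-16.5,0,-77.5,-60]);print(robot.read_t())
p,_=robot.grab_frame("top");cv2.imwrite("pics/a5.png",cv2.resize(p[165:265,295:435,::-1],(700,500),interpolation=cv2.INTER_CUBIC))
```

```text
0.043 [-3.27874054 -4.26700297 -2.50886499]
0.042 [-3.29708056 -4.4168529  -1.97283234]
0.0415 [-3.32692734 -2.91211736 -1.28543064]
0.041 [-3.88951899 -0.72219995  0.26812191]
[-0.13630129 -0.00199119  0.10393827] 31.9667
35.1917
```

View pics/a5.png

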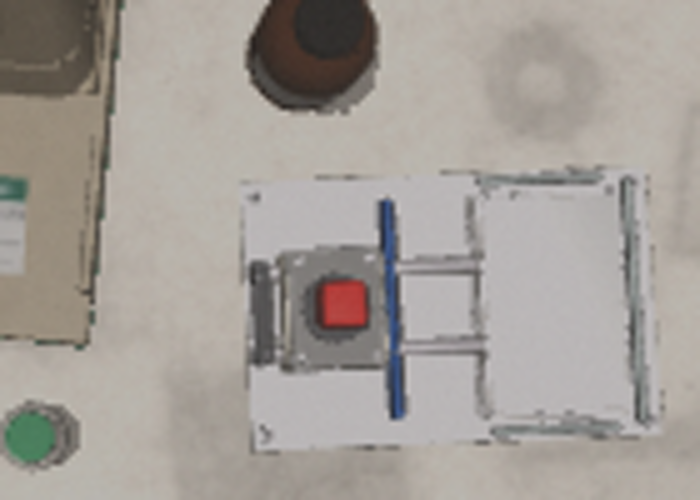

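The jaw (blue bar at crop column 392) stays open next to the bracket after release. The plate and bottles are undisturbed.

```bash
python3 -c "
from rig import robot
print(robot.job_done())"
```

```text
the job is handed in; nothing more can be done
None
```

The knob started out locked, so I clicked it free, drew the jaw fully back and locked it; it stayed open at about 41 mm after release, and I handed the job in at about 35 s.

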